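Right the toppled glue bottle on the bench scale and tare it

ROBOT

A 7-joint arm with a two-finger parallel gripper is mounted at the origin on a cart in front of the work surface, level with it; the furniture and walls round the work are solid. World frame = base frame: x ahead of the robot, y to its left, z up, the work surface at z = 0. Lengths are in m, angles in rad, forces in N, time in s.
With the tool pointing down it reaches from about 0.375 to 0.925 m from the base axis. Payload 3.1 kg.
Tool frame: the origin (TCP) lies between the finger pads; the fingertips stand 19 mm ahead of it and the grasp point (between the pads) is the TCP; z points along the fingers, y is the line along which they close (so a half turn about z gives the same grasp; the last joint's range is limited). The gripper opens to 85 mm and grips with 20 to 120 N. Pads are 22 mm wide; open, the fingers measure 114 mm over their backs; the gripper's body (76 mm by 85 mm) begins 54 mm behind the grasp point. The pads swing forward as they close: fully open they stand 13 mm farther back than shut.
Start: joints at [-1.367, 0.383, 0.044, 1.598, -0.018, 1.161, -0.05], TCP at [0.193, 0.621, 0.25] pointing down, gripper open.
Joint ranges: [-2.61, 2.61], [-0.41, 2.15], [-1.48, 1.57], [0, 2.5], [-1.57, 4.71], [0.05, 1.97], [-2.85, 2.85]. Speed limits (rad/s): [2.79, 2.79, 3.14, 3.14, 3.14, 3.14, 3.14].

INTERFACE

Orientations are given as a unit quaternion [x, y, z, w].
In Python, from bench import move_ptp, movel, move_j, move_gripper, pause, inverse_kinematics, read_camera, camera_params, MotionError, sign_off, look_for, tip_of, read_time_s, read_qpos, read_joint_vel, read_effort, read_eef_pos, read_tcp_rot, read_ft_force, read_ft_torque, read_finger_gap, read_grasp_force gives the robot as it stands. Calls block until the motion is done:
- move_ptp(position, orientation): joint-space move of the TCP to a pose.
- movel(position, orientation=None, speed=0.15): straight line of the TCP; orientation=None keeps the orientation; speed is the mean speed in m/s.
- move_j(angles): joint-space move.
- move_gripper(opening, effort=None): finger opening in m; effort is the grip in N (None keeps the last); returns when the fingers have stopped.
- pause(seconds).
- inverse_kinematics(position, orientation): joint angles nearest the present ones, or None.
- read_camera(name): name is "side" or "top"; returns the picture (400x640x3 uint8, red, green, blue); there is no depth.
- camera_params(name): a dict with "K" (3x3 intrinsics, pixels), "camera_from_world" (4x4, takes a point from world to camera coordinates). Camera axes: x right, y down, z forward; pixel columns grow to the right and rows downward; lengths in m; the calibration is good to about 2 mm. A picture is of the moment at which its call begins. camera_params takes no time and is no camera call.
A pose or a line that the arm cannot do raises MotionError and nothing moves.
- sign_off(): hands the job in; it is judged then, once.
Trained networks look in the newest picture that a camera, given by its name, has taken for a name from the list of things; names that differ only in an ending like _2 or _b are one class to them, and where a whole thing is asked for, a point or a joint stands for the part that bears it (a point fixed in the world has none). Each returns a list of dicts, best first, with "confidence" (0 to 1); they miss things now and then, are a little off and sometimes report something else, mostly with a low value. They report only what shows in the picture. A call takes as long as a camera call. They do not tell look-alikes from the thing itself.
- look_for(camera, name): "at" ([column, row] in pixels, amid what is visible of it).
- tip_of(camera, name): "at" ([column, row] in pixels: a listed point, or the origin of a listed thing).
Readings, each from a call of its own:
- read_time_s(): time.
- read_qpos(): joint angles.
- read_joint_vel(): joint speeds.
- read_effort(): joint torques, N m.
- read_eef_pos(): TCP position.
- read_tcp_rot(): TCP orientation.
- read_ft_force(): force on the tool from outside, world axes, zero at the start.
- read_ft_torque(): the same for the moment, N m.
- read_finger_gap(): finger opening in m.
- read_grasp_force(): force on a finger pad.
Only numpy, scipy, OpenCV 4.12 (cv2) and the standard library are available. Lean on these libraries where they do the work, as an engineer would, in place of code of your own. Each camera call takes 0.05 s, during which the arm holds its last target. There are 200 camera calls.

TASK

The glue bottle has been knocked over and lies on the bench. Stand it upright on its base near the middle of the scale's pan, without dropping it, and let go; then, with nothing touching the bottle or the pan, hold the scale's tare key (the large square key at the right end of the sloping console) fully down for at least two seconds and let it go, so that the glue used can be read off as lost weight. Do not press the small round power key at the left end, and leave the other things on the bench where they are.

Things in the scene. Friction and masses are not known exactly. Their poses are not given: they have to be found in the camera images.
- glue_bottle: White wood-glue bottle, orange band and pointed nozzle, the only bottle lying on its side, left of the scale. Round body 49 mm in diameter, 104 mm long; shoulder and nozzle taper to 144 mm overall; 0.14 to 0.25 kg, closed. Origin: centre of the flat base. Its z axis runs from base to nozzle: level while it lies (25 mm above the bench), up when it stands. It rolls if pushed sideways.
- scale: White bench scale, fixed, 250 mm deep (its x) and 200 mm wide (y). Origin: under its centre at bench height; x points from the front (console, robot's side) to the back, y to its left, z up. The front is a console sloping up towards the pan at 30 degrees, grey display in the middle, a key at each end; behind it a flat housing 56 mm high carries the pan.
- scale_pan: Flat steel pan of the scale, 140 mm (scale x) by 165 mm (scale y), 10 mm thick, no rim, top face 70 mm above the bench. It rests on a load cell and sinks straight down by 0.7 mm per newton, 4 mm at most. Origin: middle of its top face, 40 mm behind the scale's origin. Axes as the scale's.
- pan_centre (a point): Middle of the pan's top face (70 mm above the bench when unloaded). Axes as the scale's.
- tare_key (a joint): Travel of the tare key in m: 0 = up, 0.004 = fully down (it counts as held above 0.0025). Springs back by itself; starts to move at about 1 N and is fully down at 5 N.
- tare_key_top (a point): Middle of the top face of the tare key: black, nearly square, 26 x 28 mm, 7 mm proud of the console, 50 mm above the bench, at its right end (58 mm to scale -y). The point's z axis is square to the sloping console: it leans 30 degrees from vertical towards the front. The key is pressed along the point's -z. The middle of the pan lies 131 mm further back (scale x).
- power_key (a joint): Travel of the power key in m: 0 = up, 0.004 = fully down; must stay below 0.0015.
- power_key_top (a point): Middle of the top face of the power key: black, round, 14 mm in diameter, 5 mm proud of the console, at the left end (scale +y) of the console, 116 mm from the tare key. Not to be pressed.
- oil_bottle: Bystander: small brown bottle with black cap, standing between the scale and the yellow vice, 36 mm in diameter, 84 mm high. Origin: centre of its base.
- glue_brush: Bystander: flat glue brush, 18 x 152 x 12 mm, lying beside the scale on its right. Origin: centre of its underside, length along its y.
- steel_block: Bystander: grey steel setting block, 35 x 60 x 22 mm. Origin: centre of its underside, length along its y.
- sanding_block: Bystander: brown cork sanding block, 56 x 90 x 28 mm. Origin: centre of its underside, length along its y.
Not all that is in view belongs to the job. Leave any red look-alike of the glue_bottle alone.

How it is judged:
On the way, in this order (a step that is already met when the one before it is completed fails the run):
1. the glue bottle stands upright near the middle of the pan and is released (angle between glue_bottle's own z axis and vertical below 0.09 rad and horizontal distance between glue_bottle and pan_centre below 0.045 m and z of glue_bottle in the frame of pan_centre between -0.006 and 0.006 m and contact force between glue_bottle and scale_pan above 0.6 N and contact force between each of the arm, the fingers and glue_bottle below 0.05 N and contact force between each of the arm, the fingers and scale_pan below 0.05 N), for 0.4 s.
2. the tare key is held down for two seconds while the bottle stands on the pan and nothing else touches bottle or pan (all of step 1 and value of joint tare_key above 0.0025 m), for 2 s.
At the end, for the whole second after the job is handed in: The glue bottle stands at rest on the scale's pan, upright within 5 degrees, the centre of its base within 45 mm of the middle of the pan; the robot touches neither bottle nor pan, and the tare key is up again (all of step 1 and value of joint tare_key below 0.001 m and linear speed of glue_bottle below 0.02 m/s and angular speed of glue_bottle below 0.15 rad/s).
It fails at once if the power key is pressed (more than 1.5 mm) (value of joint power_key above 0.0015 m).
It fails at once if the glue bottle is dropped or flung (faster than 0.5 m/s with no finger on it) (linear speed of glue_bottle above 0.5 m/s and contact force between the fingers and glue_bottle below 0.05 N).
It fails at once if another thing on the bench is moved by more than 40 mm or the brown bottle is knocked over (distance of any of oil_bottle, glue_brush, steel_block, sanding_block from where it was at the start of the episode above 0.04 m or angle between oil_bottle's own z axis and vertical above 0.5 rad).
It also fails if it takes over 58 s, if anything falls off the work surface, if the arm or the gripper's body presses on something with over 40 N, if the wrist force passes 120 N, or if a joint passes its speed limit or range.

## Working session

There is one attempt and no reset: what is moved stays moved. The work goes in short steps, each a Python script; the robot and the scene stay as the last script left them, time stands still between calls to the robot, and variables do not carry over. Pictures are saved under pics/ and viewed, at most 10 in all, crops included, and the job is handed in when it is done.

```bash
mkdir -p pics
cat > h.py <<'E'
import numpy as np, cv2
from bench import *
def snap(c,f=None):
    im=read_camera(c)
    if f: cv2.imwrite('pics/'+f,im[:,:,::-1])
    return im
def ray(c,uv):
    p=camera_params(c);K=np.array(p["K"]);T=np.array(p["camera_from_world"])
    d=T[:3,:3].T@np.linalg.inv(K)@[uv[0],uv[1],1.]
    return -T[:3,:3].T@T[:3,3],d/np.linalg.norm(d)
def onz(c,uv,z):
    o,d=ray(c,uv);return o+d*(z-o[2])/d[2]
def tri(a,b):
    A=[];B=[]
    for c,uv in (("top",a),("side",b)):
        o,d=ray(c,uv);P=np.eye(3)-np.outer(d,d);A.append(P);B.append(P@o)
    x=np.linalg.lstsq(np.vstack(A),np.hstack(B),rcond=None)[0]
    return x,[np.linalg.norm(Ai@x-Bi) for Ai,Bi in zip(A,B)]
def proj(c,X):
    p=camera_params(c);q=np.array(p["camera_from_world"])@np.r_[X,1];q=np.array(p["K"])@q[:3];return q[:2]/q[2]
E
python3 - <<'E'
from h import *
np.set_printoptions(precision=4,suppress=True)
a=snap('top','top0.png');b=snap('side','side0.png')
for c in('top','side'):
    print(c,ray(c,(320,200)))
    for n in('glue_bottle','tare_key_top','power_key_top','pan_centre','scale','oil_bottle'):
        print(n,'L',[(np.round(r['at']),round(r['confidence'],2)) for r in look_for(c,n)] if n!='pan_centre' else '', 'T',[(np.round(r['at'],1),round(r['confidence'],2)) for r in tip_of(c,n)])
print(read_time_s(),read_tcp_rot())
E
```

```text
top (array([ 0.3036, -0.0037,  1.444 ]), array([ 0.1649,  0.023 , -0.986 ]))
glue_bottle L [(array([438., 256.]), 0.93), (array([282., 226.]), 0.7)] T [(array([297.9, 216.3]), 0.67), (array([438.6, 275.5]), 0.65)]
tare_key_top L [(array([433., 209.]), 0.59)] T [(array([434.9, 211.3]), 0.43)]
power_key_top L [] T []
pan_centre L  T [(array([411.9, 159.1]), 0.91)]
scale L [(array([410., 177.]), 0.68)] T [(array([410.6, 180.3]), 0.63)]
oil_bottle L [(array([325., 146.]), 0.47)] T [(array([324.6, 150.7]), 0.55), (array([411.6, 160.8]), 0.45)]
side (array([ 0.3905, -0.9648,  0.7769]), array([ 0.0862,  0.8013, -0.592 ]))
glue_bottle L [(array([308., 187.]), 0.82), (array([283., 290.]), 0.64)] T [(array([260.2, 293. ]), 0.97), (array([318.5, 197.5]), 0.94), (array([383.6, 209.3]), 0.58)]
tare_key_top L [(array([338., 276.]), 0.55)] T [(array([334.6, 279.5]), 0.66), (array([388.5, 252.4]), 0.17)]
power_key_top L [] T []
pan_centre L  T [(array([370.6, 271. ]), 0.58), (array([390.8, 252.2]), 0.56)]
scale L [(array([373., 266.]), 0.77), (array([384., 199.]), 0.17)] T [(array([370. , 272.7]), 0.84)]
oil_bottle L [(array([385., 200.]), 0.55)] T [(array([382.8, 207.2]), 0.62)]
1.2 [ 0.1503  0.9886  0.     -0.    ]
```

View pics/top0.png

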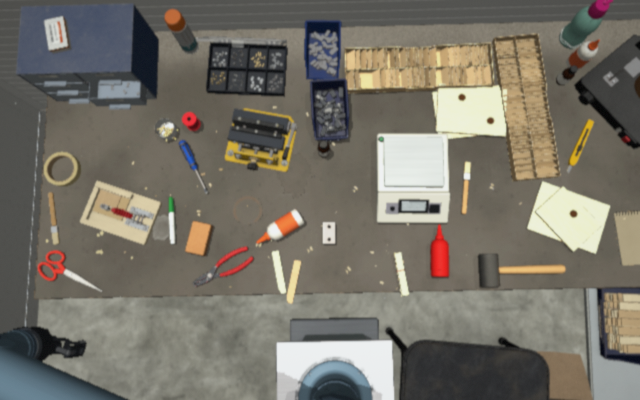

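View pics/side0.png

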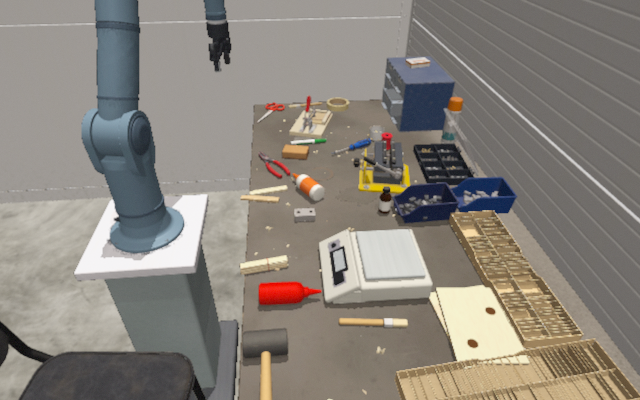

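Candidates for the glue bottle are:
- white/orange, lying left of the scale: top (282,226), side (308,187)
- red look-alike, in front of the scale: top (438,256), side (283,290)
- upright orange/white bottles at the back: top (180,30) and (590,48)

I choose the white/orange one lying down, and will check it in a close crop.

Run:
```python
from h import *
np.set_printoptions(precision=4,suppress=True)
t=cv2.imread('pics/top0.png');s=cv2.imread('pics/side0.png')
f=lambda im,x,y,w,h:cv2.resize(im[y:y+h,x:x+w],(400,300),interpolation=cv2.INTER_CUBIC)
cv2.imwrite('pics/crop.png',np.vstack([np.hstack([f(t,240,190,80,60),f(s,270,160,80,60)]),np.hstack([f(t,366,150,100,75),f(s,310,220,128,96)])]))
print('base',tri((297.9,216.3),(318.5,197.5)))
print('mid',tri((282,226),(308,187)))
print('tare',tri((434.9,211.3),(334.6,279.5)))
print('pan',tri((411.9,159.1),(390.8,252.2)))
print('scale',tri((410.6,180.3),(370,272.7)))
print('oil',tri((324.6,150.7),(382.8,207.2)))
print([inverse_kinematics(p,q) is not None for p,q in [((.55,.1,.2),(1,0,0,0))]])
```

```text
base (array([0.4991, 0.0937, 0.0048]), [np.float64(0.00046981131115716204), np.float64(0.000469811311157024)])
mid (array([0.4705, 0.1381, 0.0159]), [np.float64(4.4627926491746364e-05), np.float64(4.4627926491304566e-05)])
tare (array([ 0.499 , -0.2885,  0.0443]), [np.float64(0.0003237473664215529), np.float64(0.00032374736642049615)])
pan (array([ 0.6448, -0.2288,  0.0617]), [np.float64(0.00024310561533072777), np.float64(0.00024310561533058764)])
scale (array([ 0.5974, -0.2324, -0.0012]), [np.float64(2.673626929380806e-05), np.float64(2.6736269294208707e-05)])
oil (array([0.6857, 0.014 , 0.0138]), [np.float64(0.0012032600773387936), np.float64(0.0012032600773383537)])
[True]
```

View pics/crop.png

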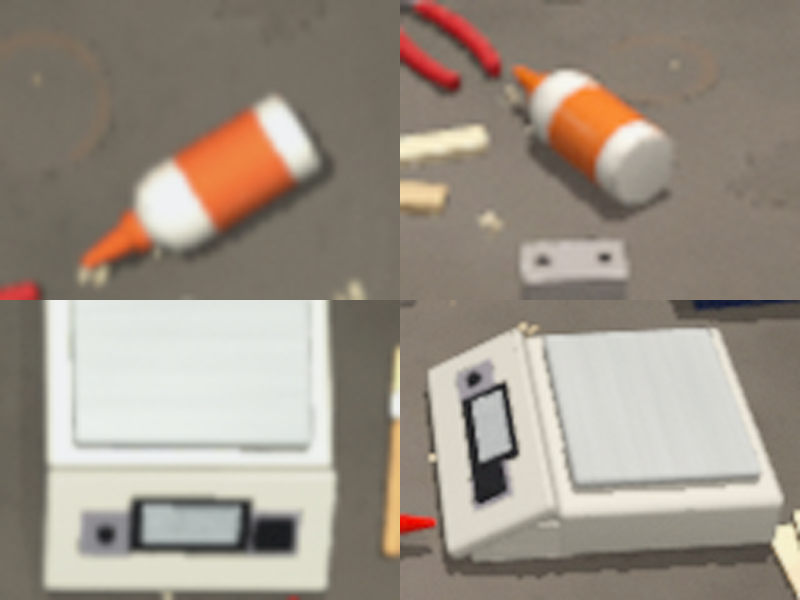

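The crop confirms it: white body, orange band and nozzle, base towards the scale. The tare key is at about top (434.8,208.3), side (339,278), and the power key at about top (392,208.5), side (334,245).

```bash
cat >> h.py <<'E'
from scipy.spatial.transform import Rotation as R
def fr(z,y):  # tool orientation from approach z and closing y
    z=np.array(z)/np.linalg.norm(z);y=np.array(y)-z*np.dot(y,z);y/=np.linalg.norm(y)
    return R.from_matrix(np.c_[np.cross(y,z),y,z]).as_quat()
def unit(th): return np.array([np.cos(th),np.sin(th),0])
UP=np.array([0,0,1.])
def graspq(bh,a,s): # bottle lying heading bh
    b=unit(bh);return fr(-UP*np.cos(a)-b*np.sin(a),s*np.cross(UP,b))
def standq(hh,a,s):
    h=unit(hh);return fr(h*np.cos(a)-UP*np.sin(a),s*np.cross(UP,h))
E
python3 - <<'E'
from h import *
np.set_printoptions(precision=4,suppress=True)
B,_=tri((300,216.4),(318,193));N,_=tri((257.6,242.4),(293.4,174))
print('base',B,'nozzle',N,'top@z',onz('top',(300,216.4),.025),onz('top',(257.6,242.4),.025),'side@z',onz('side',(318,193),.025),onz('side',(293.4,174),.025))
T,_=tri((434.75,208.3),(339.1,278.2));P,_=tri((392.3,208.5),(333.7,245.3));C,_=tri((411.9,159.1),(389.9,252.9))
print('tare',T,onz('top',(434.75,208.3),.05),onz('side',(339.1,278.2),.05),'pow',P,onz('top',(392.3,208.5),.049),'pan',C,onz('top',(411.9,159.1),.07),onz('side',(389.9,252.9),.07))
bh=np.arctan2(*(N-B)[1::-1]);print('bh',bh,np.linalg.norm(N-B))
g=B[:2]+.058*unit(bh)[:2]
for s in(1,-1):
  for a in(0,15,30,40):
    a_=np.radians(a)
    print(s,a,'grasp',inverse_kinematics([*g,.025],graspq(bh,a_,s)))
    for hh in(-60,-40,-20,0,20):
      j=inverse_kinematics([C[0],C[1],.135],standq(np.radians(hh),a_,s));
      if j is not None: print('   ',hh,np.array(j))
E
```

```text
base [0.4962 0.0863 0.0272] nozzle [0.4264 0.2059 0.0239] top@z [0.4955 0.0864 0.025 ] [0.4247 0.2057 0.025 ] side@z [0.4976 0.0896 0.025 ] [0.428  0.2045 0.025 ]
tare [ 0.5083 -0.288   0.0469] [ 0.5068 -0.2873  0.05  ] [ 0.5087 -0.2908  0.05  ] pow [ 0.5107 -0.1712  0.0439] [ 0.5089 -0.1706  0.049 ] pan [ 0.644  -0.2289  0.0599] [ 0.6425 -0.2274  0.07  ] [ 0.6393 -0.2395  0.07  ]
bh 2.0986274317934344 0.13856192611203264
1 0 grasp [-1.3942  1.1218  1.3618  2.1649 -1.2891  1.1616 -1.9497]
    -60 [-0.9032  1.1809  0.8442  2.0816  1.5634  0.8072 -1.5346]
    -40 [-0.66    1.022   0.6593  2.2502  2.2515  1.137  -1.9208]
    -20 [ 0.2086  0.8053  0.0195  2.2929  3.0145  1.5258 -1.5792]
    0 [ 0.5371  0.8098 -0.044   2.2271  3.6513  1.4635 -1.5942]
    20 [ 1.7332  1.5858 -1.2541  2.0154 -1.2617  0.2815 -1.7199]
1 15 grasp [-0.5465  0.4247  0.0147  2.157   0.4565  0.6111  2.7537]
    -60 [-0.888   0.978   0.8874  2.1176  1.5776  0.5855 -1.3617]
    -40 [-0.6025  0.7642  0.6544  2.2827  2.3905  0.858  -1.7578]
    -20 [-0.207   0.6657  0.4649  2.3431  3.0341  1.0841 -1.8392]
    0 [ 1.60
[... 1788 characters left out ...]
  0.5599  0.3164  2.0815  1.585   0.761   2.1723]
    -40 [-0.2694  0.485   0.346   2.2341  2.2619  0.6148  1.8375]
    -20 [0.0457 0.4387 0.2118 2.2866 3.0533 0.6157 1.5099]
    0 [ 1.3612  0.7603 -1.0331  2.1852  3.2119  0.3747  2.2787]
    20 [ 1.4374  0.8295 -1.006   2.0372 -1.3956  0.2535  0.9156]
-1 40 grasp [-1.2066  0.6242  0.4862  2.1617  0.6364  0.7073 -0.7974]
    -60 [-0.315   0.4955  0.3369  2.0432  1.3386  0.6133  2.4702]
    -40 [-0.2276  0.4177  0.3481  2.1736  1.9872  0.3843  2.1745]
    -20 [ 0.3896  0.3748 -0.1563  2.2011  2.7676  0.3256  1.903 ]
    0 [ 1.3011  0.6546 -1.0164  2.1247  2.6578  0.1765  2.7033]
    20 [ 0.6995  0.4777 -0.1725  2.0272 -1.5179  0.5775  0.6691]
```

Run:
```python
from h import *
np.set_printoptions(precision=4,suppress=True)
bh=2.0986;a=np.radians(30);q=graspq(bh,a,-1)
g=np.array([.4967,.0875,.026])+.058*unit(bh)
z=R.from_quat(q).apply(UP)
move_gripper(.085,40)
move_ptp(g-.13*z,q); print(read_qpos(),read_time_s())
movel(g,speed=.12); print('at',read_eef_pos(),read_ft_force())
move_gripper(.03,40); print('gap',read_finger_gap(),read_grasp_force(),read_ft_force())
movel(g+[0,0,.04],speed=.08); print('gap',read_finger_gap(),read_grasp_force(),read_ft_force(),read_time_s())
t=snap('top');s=snap('side')
f=lambda im,x,y,w,h:cv2.resize(im[y:y+h,x:x+w],(400,300),interpolation=cv2.INTER_CUBIC)
cv2.imwrite('pics/grasp.png',np.hstack([f(t,220,170,120,90),f(s,230,130,120,90)])[:,:,::-1])
```

```text
[-1.2371  0.3012  0.4625  2.1269  0.4679  0.9366 -0.5708] 3.2417
at [0.4678 0.1384 0.0264] [0.4785 0.4571 0.8082]
gap 0.04786192914200506 40.51962196826935 [-1.8313  1.54    5.7796]
gap 0.04802438594872247 41.31342351436615 [-1.2734 -0.6944 -1.5836] 5.5583
```

View pics/grasp.png

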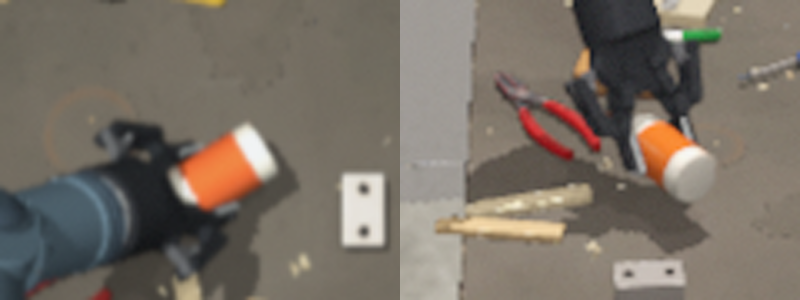

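The picture shows the bottle held level mid-body between the fingers, about top crop (225,165), with nothing else touched. Next I raise it, turn it upright and hover over the pan.

Run:
```python
from h import *
np.set_printoptions(precision=4,suppress=True)
p=read_eef_pos(); movel([p[0],p[1],.22],speed=.15)
q=standq(np.radians(-30),np.radians(30),-1)
q0=R.from_quat(read_tcp_rot())
c=np.array([.641,-.229,.07+.058+.04])
j=inverse_kinematics(c+[0,0,.06],q);print(j)
move_ptp(c+[0,0,.06],q);movel(c,speed=.08)
print(read_eef_pos(),read_ft_force(),read_finger_gap(),read_time_s())
t=snap('top');s=snap('side')
b=[tip_of(x,'glue_bottle') for x in('top','side')];print([[(np.round(r['at'],1),round(r['confidence'],2)) for r in x] for x in b])
print('expected',proj('top',c-[0,0,.058]),proj('side',c-[0,0,.058]),'tips',proj('side',c+[0,0,.086]))
f=lambda im,x,y,w,h:cv2.resize(im[y:y+h,x:x+w],(400,400),interpolation=cv2.INTER_CUBIC)
cv2.imwrite('pics/over.png',np.hstack([f(t,360,110,100,100),f(s,310,160,130,130)])[:,:,::-1])
```

```text
[-0.5118  0.275   0.7108  2.2798  2.5853  0.3852  1.7619]
[ 0.6415 -0.2291  0.1687] [ 0.5842 -0.1231 -2.2574] 0.04806053591919737 9.6167
[[(array([435.5, 275.2]), 0.76), (array([413.6, 154.4]), 0.68)], [(array([390.8, 240.5]), 0.85), (array([259.6, 293.7]), 0.82), (array([368.1, 271.8]), 0.73)]]
expected [414.7972 155.9958] [391.2932 237.5528] tips [398.3007 187.8001]
```

View pics/over.png

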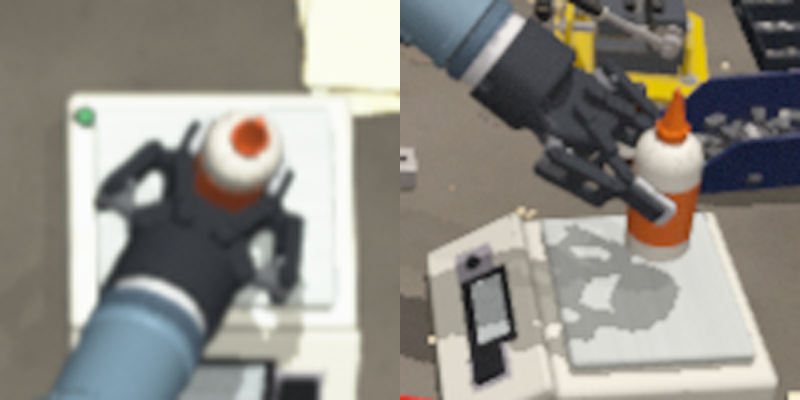

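The bottle is upright, with its nozzle at side crop (678,95) and its base over the pan at about (660,250). I lower it until contact, release and back out along the tool axis.

Run:
```python
from h import *
np.set_printoptions(precision=4,suppress=True)
q=standq(np.radians(-30),np.radians(30),-1);z=R.from_quat(q).apply(UP)
c=np.array([.641,-.229,.128])
movel(c+[0,0,.012],speed=.06);pause(.2);f0=read_ft_force()[2];print('f0',f0)
for k in range(22):
    c2=c+[0,0,.012-.001*(k+1)];movel(c2,speed=.03);pause(.05);f=read_ft_force()[2]
    if f-f0>1.6: break
pause(.2);print(k,read_eef_pos(),read_ft_force(),read_time_s())
move_gripper(.06);print(read_ft_force());move_gripper(.085)
p=np.array(read_eef_pos());movel(p-.10*z,speed=.08)
print(read_ft_force(),read_time_s())
movel(p-.10*z+[-.05,0,.1],speed=.15)
t=snap('top');s=snap('side')
print([[(np.round(r['at'],1),round(r['confidence'],2)) for r in tip_of(x,'glue_bottle')] for x in('top','side')],[[(np.round(r['at'],1),round(r['confidence'],2)) for r in tip_of(x,'tare_key_top')] for x in('top','side')])
f=lambda im,x,y,w,h:cv2.resize(im[y:y+h,x:x+w],(400,400),interpolation=cv2.INTER_CUBIC)
cv2.imwrite('pics/placed.png',np.hstack([f(t,360,110,120,120),f(s,310,180,130,130)])[:,:,::-1])
# IK for key press
k=np.array([.508,-.288,.050]);d=np.array([.5,0,-.866])
for s_ in(1,-1):
  for y in([0,1,0],[.866,0,.5]): print(s_,y,inverse_kinematics(k-.05*d,fr(d,s_*np.array(y))))
```

```text
f0 -1.796931380847757
11 [ 0.6412 -0.2291  0.1283] [-0.6584 -0.2561  1.1807] 14.4333
[-0.8207 -0.0174 -0.5437]
[ 0.3041 -0.6738 -0.5324] 16.4833
[[(array([436.4, 274.8]), 0.68)], [(array([388.4, 252.2]), 0.75)]] [[(array([410.1, 176.9]), 0.69), (array([435.6, 209. ]), 0.55)], [(array([336.4, 277.3]), 0.44)]]
1 [0, 1, 0] [ 1.7104  0.7145 -1.2651  2.1854  1.02    0.413   1.3654]
1 [0.866, 0, 0.5] [ 1.3503  0.4168 -0.8012  2.1961 -0.073   0.2199  0.7262]
-1 [0, 1, 0] [-0.4653  0.91    1.372   2.2673  4.5732  1.128   0.3203]
-1 [0.866, 0, 0.5] [-0.4653  0.91    1.372   2.2673  4.5732  1.128  -1.2505]
```

View pics/placed.png

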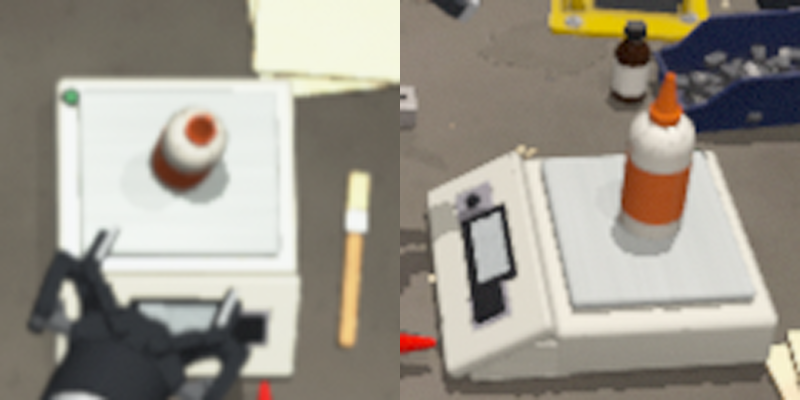

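The bottle stands upright and released in the middle of the pan: base at about side (388,252), where the pan centre is about (390,253). The key is clear at about side (339,278). Now I close the fingers and approach the key square to the slope.

Run:
```python
from h import *
np.set_printoptions(precision=4,suppress=True)
move_gripper(0.0,20);print(read_eef_pos(),read_finger_gap(),read_time_s())
k=np.array([.5085,-.288,.050])
ok=False
for hh in(0,-10,-20,-30):
    q=standq(np.radians(hh),np.radians(60),-1);d=R.from_quat(q).apply(UP)
    j0=inverse_kinematics(k-.10*d,q);j1=inverse_kinematics(k-.017*d,q);print(hh,j0,j1)
    if j0 is None or j1 is None or np.abs(np.array(j0)-j1).max()>.8: continue
    try: movel(k-.10*d,q,speed=.10);ok=True;break
    except MotionError as e: print(e)
print(ok,hh,read_eef_pos(),read_qpos(),read_ft_force(),read_time_s())
if ok:
    try: movel(k-.045*d,speed=.08)
    except MotionError as e: print(e)
    t=snap('top');s=snap('side');print(read_eef_pos(),proj('side',k-.026*d),proj('top',k-.026*d))
    f=lambda im,x,y,w,h:cv2.resize(im[y:y+h,x:x+w],(400,400),interpolation=cv2.INTER_CUBIC)
    cv2.imwrite('pics/key.png',np.hstack([f(t,380,150,100,100),f(s,290,210,100,100)])[:,:,::-1])
```

```text
[ 0.516  -0.1857  0.278 ] -0.00027855534195110046 18.7083
0 [ 1.0211  0.2024 -0.3864  2.2338 -0.6881  0.3754 -0.3107] [-0.4604  1.0793  1.3643  2.2444  4.4444  1.2294  0.3144]
-10 [ 0.3332  0.14    0.2623  2.3063 -0.8561  0.3156 -0.3896] [-0.5318  1.0557  1.3652  2.2786  4.4184  1.1046  0.1483]
-20 [-0.3994  0.1645  0.959   2.357  -0.9357  0.2724 -0.5434] [-0.6044  1.0402  1.3658  2.2997  4.4108  0.9776 -0.0388]
-30 [-0.7153  0.2415  1.2233  2.3705 -0.8798  0.2391 -0.8416] [-0.3961  0.5193  0.9225  2.2997  4.5811  0.3203 -0.1286]
False -30 [ 0.516  -0.1857  0.278 ] [-0.0905 -0.1527  0.1292  2.5006  1.9951  0.4723  2.4317] [-0.4573 -0.165  -1.294 ] 18.7083
```

Run:
```python
from h import *
np.set_printoptions(precision=3,suppress=True)
k=np.array([.5085,-.288,.050]);q0=np.array(read_qpos());L=[]
for tilt in(0,10,15,20,30):
  for hh in (0,-30):
    h=unit(np.radians(hh));t=np.radians(tilt);d=h*np.sin(t)-UP*np.cos(t)
    for roll in range(0,360,30):
      y=R.from_rotvec(d*np.radians(roll)).apply(np.cross(UP,h));q=fr(d,y)
      j0=inverse_kinematics(k-.11*d,q);j1=inverse_kinematics(k-.017*d,q)
      if j0 is None or j1 is None: continue
      j0=np.array(j0);j1=np.array(j1)
      L.append((tilt,hh,roll,np.abs(j0-q0).max(),np.abs(j1-j0).max(),j0,j1))
for t in(0,10,15,20,30):
  for r in sorted([l for l in L if l[0]==t and l[4]<.6],key=lambda l:l[3])[:3]: print(*r)
```

```text
0 0 300 1.429104525471233 0.5698087931666774 [ 1.25   0.586 -1.032  1.8    0.566  1.086  2.633] [ 0.823  0.534 -0.462  1.864  0.317  0.815  2.815]
0 0 30 1.4291045254712331 0.21002602734464515 [ 1.25   0.586 -1.032  1.8    0.566  1.086  1.062] [ 1.098  0.648 -0.822  1.852  0.595  0.907  1.041]
0 -30 0 1.4291045254712331 0.21002602734464515 [ 1.25   0.586 -1.032  1.8    0.566  1.086  1.062] [ 1.098  0.648 -0.822  1.852  0.595  0.907  1.041]
10 -30 270 1.446499348649375 0.20495844127851015 [ 1.313  0.432 -1.026  1.974  0.549  0.827  2.625] [ 1.128  0.563 -0.821  1.988  0.697  0.684  2.508]
10 -30 0 1.4464993486493751 0.41983878655865636 [ 1.313  0.432 -1.026  1.974  0.549  0.827  1.054] [ 0.955  0.489 -0.606  1.995  0.512  0.617  1.073]
10 0 30 1.5587219196931024 0.20543497495424545 [ 1.372  0.457 -1.026  1.949  0.436  0.822  1.193] [ 1.175  0.576 -0.82   1.969  0.552  0.666  1.099]
15 -30 0 1.4459669497075809 0.415466947227636 [ 1.338  0.359 -1.022  2.058  0.549  0.693  1.04 ] [ 0.962  0.457 -0.607  2.06   0.6    0.504  0.984]
15 0 30 1.6500296574729405 0.21712814472850206 [ 1.431  0.
[... 435 characters left out ...]
6 [ 1.643  0.471 -1.223  2.085  0.475  0.615  0.698] [ 1.253  0.53  -0.818  2.077  0.491  0.419  0.665]
20 0 30 1.7338457516463808 0.40462761377265855 [ 1.643  0.471 -1.223  2.085  0.475  0.615  1.222] [ 1.253  0.53  -0.818  2.077  0.491  0.419  1.189]
30 0 60 1.8535470194406003 0.43362423798195393 [ 1.763  0.405 -1.205  2.212  0.177  0.353  1.04 ] [ 1.329  0.52  -0.815  2.173  0.328  0.173  0.879]
30 0 90 1.9148894142055217 0.43362423798195415 [ 1.763  0.405 -1.205  2.212  0.177  0.353  0.517] [ 1.329  0.52  -0.815  2.173  0.328  0.173  0.356]
30 0 120 2.1962585561517827 0.45607914567520313 [ 1.591  0.298 -0.994  2.216 -0.201  0.345  0.323] [ 1.135  0.446 -0.591  2.18  -0.385  0.166  0.486]
```

Run:
```python
from h import *
np.set_printoptions(precision=4,suppress=True)
k=np.array([.5035,-.2865,.050]);q=standq(np.radians(-30),np.radians(75),1);d=R.from_quat(q).apply(UP)
move_ptp(k-.20*d,q);print(read_qpos(),read_time_s())
movel(k-.11*d,speed=.1);movel(k-.035*d,speed=.08)
print(read_eef_pos(),read_qpos(),read_ft_force(),read_time_s())
t=snap('top');s=snap('side')
f=lambda im,x,y,w,h:cv2.resize(im[y:y+h,x:x+w],(400,400),interpolation=cv2.INTER_CUBIC)
cv2.imwrite('pics/key.png',np.hstack([f(t,380,150,100,100),f(s,290,210,100,100)])[:,:,::-1])
```

```text
[ 1.6262  0.15   -1.2508  2.0374  0.2434  0.8097  1.2992] 20.4
[ 0.496  -0.2821  0.0843] [ 1.1944  0.4935 -0.8771  2.068   0.7563  0.5979  0.8719] [-0.5241  0.8574  0.1521] 22.5333
```

View pics/key.png

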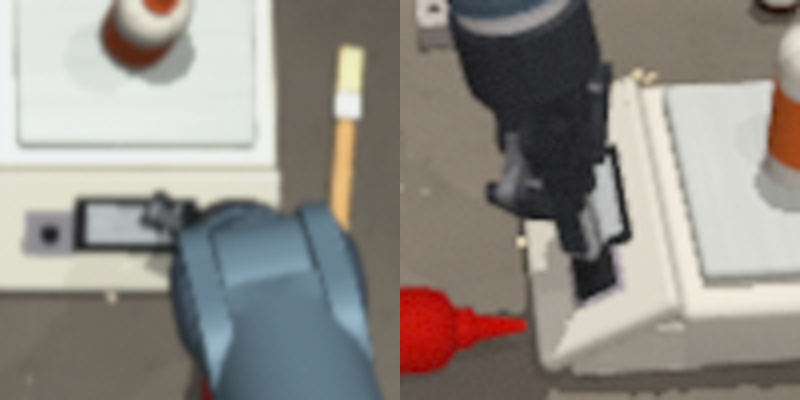

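The fingertips, at side crop (585,250), hover just above the black tare key at (598,275). The bottle is untouched. Now I press with force feedback.

Run:
```python
from h import *
np.set_printoptions(precision=4,suppress=True)
k=np.array([.5035,-.2865,.050]);q=standq(np.radians(-30),np.radians(75),1);d=R.from_quat(q).apply(UP)
pause(.2);f0=np.array(read_ft_force());n=np.array([-.5,0,.866]);log=[]
for i in range(32):
    movel(k+(-.035+.001*(i+1))*d,speed=.03);pause(.04)
    f=np.array(read_ft_force())-f0;log.append(round(float(f@n),2))
    if f@n>8: break
print(i,log,f,read_eef_pos())
pause(2.6);print(np.array(read_ft_force())-f0,read_time_s())
t=snap('top');s=snap('side','press.png')
f=lambda im,x,y,w,h:cv2.resize(im[y:y+h,x:x+w],(400,400),interpolation=cv2.INTER_CUBIC)
cv2.imwrite('pics/key2.png',np.hstack([f(t,380,150,100,100),f(s,290,210,100,100)])[:,:,::-1])
```

```text
18 [0.57, -1.6, 0.18, -1.2, -0.56, -0.11, -0.65, -0.35, -0.48, -0.33, -0.65, -0.58, 0.42, 1.17, 1.69, 1.72, 2.71, 4.67, 9.14] [-2.454   3.8407  9.1424] [ 0.5005 -0.2843  0.0663]
[-2.4626  4.2006  9.2767] 30.975
```

View pics/key2.png

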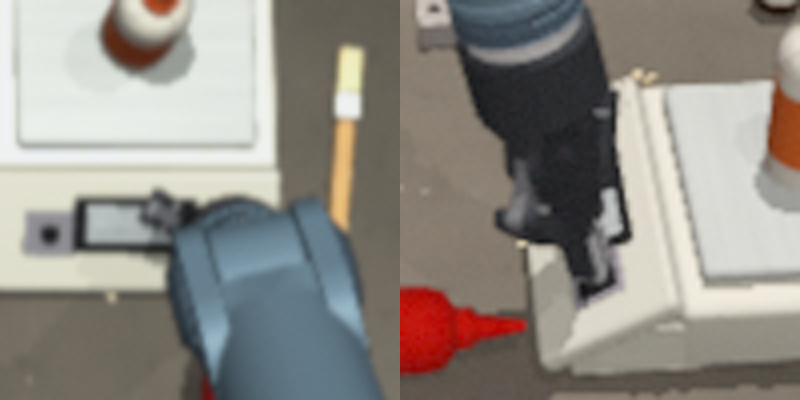

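The force rose gently from about 1 to 5 N over 4–5 mm, then steeply. That is the key's spring bottoming out, and the picture shows the tips on the key at side crop (598,285). I release and retreat.

Run:
```python
from h import *
q=standq(np.radians(-30),np.radians(75),1);d=R.from_quat(q).apply(UP)
p=np.array(read_eef_pos());movel(p-.10*d,speed=.08);pause(1)
t=snap('top');s=snap('side');print(read_eef_pos(),read_ft_force(),read_time_s())
print([(np.round(r['at'],1),round(r['confidence'],2)) for r in tip_of('side','glue_bottle')])
f=lambda im,x,y,w,h:cv2.resize(im[y:y+h,x:x+w],(400,400),interpolation=cv2.INTER_CUBIC)
cv2.imwrite('pics/end.png',np.hstack([f(t,360,110,120,120),f(s,310,180,130,130)])[:,:,::-1])
```

```text
[ 0.47807813 -0.27135589  0.16288627] [-0.11950011  0.60989641 -0.34187379] 33.5833
[(array([390.5, 254.7]), 0.87), (array([259.9, 292.8]), 0.83), (array([388.5, 250.3]), 0.68)]
```

View pics/end.png

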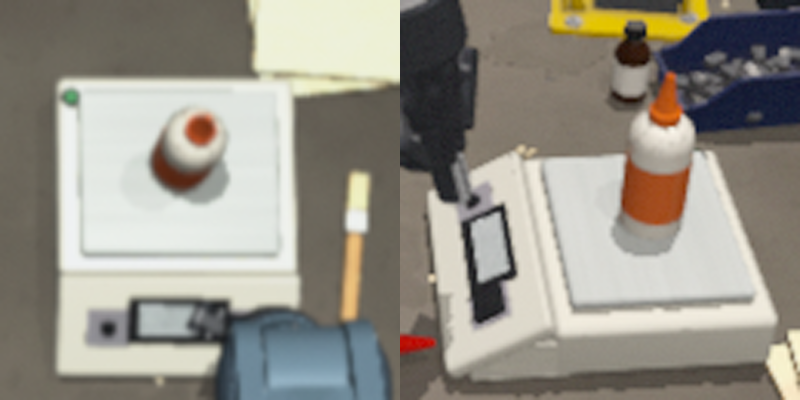

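The bottle stands upright at mid-pan (side crop (655,215)), the gripper is well clear, and the key at (490,300) looks up.

```bash
python3 -c "
from bench import *
print(sign_off())"
```

```text
the job is handed in; nothing more can be done
None
```

The glue bottle stands upright and released near the middle of the pan, the tare key was pressed fully down for over 2.5 s and let go, and the job is handed in (no verdict was returned).

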